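# Slide the cast board into its notches and swing the catch over it

### The arm

A 6-joint arm with a two-finger parallel gripper is mounted at the origin on a cart in front of the work surface, level with it; the furniture and walls round the work are solid. World frame = base frame: x ahead of the robot, y to its left, z up, the work surface at z = 0. Lengths are in m, angles in rad, forces in N, time in s.
With the tool pointing down it reaches from about 0.35 to 0.925 m from the base axis. Payload 6.4 kg.
Tool frame: the origin (TCP) lies on the centre line of the jaws, within the pads' length; the fingertips stand bot.tips_ahead ahead of it and the grasp point (between the pads) lies 3 mm ahead of it (bot.tips_ahead is the distance from the TCP to the fingertips, in m); z points along the fingers, y is the line along which they close (so a half turn about z gives the same grasp; the last joint's range is limited). The gripper opens to 85 mm and grips with 20 to 120 N. Pads are 22 mm wide; open, the fingers measure 114 mm over their backs; the gripper's body (76 mm by 85 mm) begins 54 mm behind the grasp point. The pads swing forward as they close: fully open they stand 13 mm farther back than shut.
Start: joints at [1.142, 0.245, 1.558, -0, 1.339, -0.174], TCP at [0.164, 0.629, 0.253] pointing down, gripper open.
Joint ranges: [-3.13, 3.13], [-1.02, 2.26], [0.13, 2.54], [-0.95, 4.09], [0.21, 2.88], [-2.74, 2.74]. Speed limits (rad/s): [2.57, 2.57, 3.14, 3.14, 3.14, 3.14].

### API

Orientations are given as a unit quaternion [w, x, y, z].
In Python, from cell import bot, vision gives the robot as it stands. The module is installed in compiled form; this text tells all that it offers.
- The arm moves only by the tool play_rows, never from a script. Its argument "deltas" is a list of rows, each a list of 7 numbers: the finger opening in m, from 0 to 0.0854, then the shift along the tool's x, y, z in m, then the turn, a rotation vector about the tool's x, y, z in rad. In form: [[fingers, tx, ty, tz, rx, ry, rz], ...]. A call has 1 to 12 rows; each row shifts and turns the commanded pose from where the row before left it, along the tool's axes as they then stand; what a row does not reach is not made up. A row lasts 1/8 s, in which the tool goes at most 62.5 mm and 10.7 degrees, less where a joint would pass 70% of its speed; a pose out of reach is approached as far as the arm can. A call with a gripper value outside its range is refused whole. The fingers move at their own pace and stop on an object; "newtons" is the grip in N (left out, the last holds). Time passes only in rows, so rows that do not move let the fingers close. It gives the time, the measured TCP pose, the force, the opening and the grip force at its end, in the units of the state.
- bot.get_state(): the state, without advancing time (a new reading comes with each control period).
- vision.capture(name): name is "scene" or "top" or "wrist"; returns (picture, depth): 384x512x3 uint8, blue, green, red; 384x512 float32, m along the optical axis (not along the pixel's ray), 0 where there is no reading.
- vision.calibration(name): a dict with "fx", "fy", "cx", "cy" (pixels), "world_from_camera" (4x4, takes a point from camera to world coordinates). Camera axes: x right, y down, z forward; pixel columns grow to the right and rows downward; lengths in m; the calibration is good to about 2 mm. A picture is of the moment at which its call begins: read the wrist's pose just before it. calibration takes no time and is no camera call; for the wrist camera it gives the pose at the moment of the call.
- bot.hand_in(): hands the job in; it is judged then, once.
The state is a dict: "clock": time; "joint_pos": joint angles; "qd": joint speeds; "joint_efforts": joint torques, N m; "eef_pos": TCP position; "orientation": TCP orientation; "force": force on the tool from outside, world axes, zero at the start; "torque": the same for the moment, N m; "finger_gap": finger opening in m; "finger_force": force on a finger pad.
Only numpy, scipy, OpenCV 4.12 (cv2) and the standard library are available. Lean on these libraries where they do the work, as an engineer would, in place of code of your own. Each camera call takes 0.05 s, during which the arm holds its last target. There are 200 camera calls.

### The job

Push the plywood board that carries the plaster cast along the rails of its stand, away from the stand's open end, until it drops into the locating notches. Then swing the steel catch at the stand's left side all the way round across the board, so that it is locked down, and move clear. Only push, with the fingertips: lift nothing, do not touch the cast, which must stay standing on the board, and leave the other things where they stand.

Things in the scene. Friction and masses are not known exactly. Their poses are not given: they have to be found in the camera images.
- stand: Fixed metal stand, 250 x 140 x 66 mm. Origin on the bench under it; x = push direction, from the open end (x=-120 mm) to a cross stop (x=+130); y = left along x; z up. Rails at y=-40 and +40 (16 wide, top z=45; between them open down to z=10); outside them guides (inner faces y=-57.5 and +57.5, top z=66), 2.5 mm clear of the board on each side.
- notch (a point): Point on the stand's middle line, level with the rail tops, where the board's origin lies when it drops: stand x=+35 mm. Each rail has two cross notches, 15 mm wide, 7 mm deep, 50 mm before and behind this point; both of the board's cleats fall into them together, and the notches' far walls then stop it. Sliding takes about 3 to 7 N.
- board: Loose plywood board, 0.25 kg, 140 (x) x 110 (y) x 18 mm, riding on the rails on two cross cleats 10 mm high and wide, 50 mm before and behind its middle. Origin: middle, underside of the cleats; axes as the stand's; wood 10 to 28 mm above it, then a 2 mm cork pad on the farther part. Origin 45 mm above the bench on the rails, 38 when dropped. It starts 45 to 80 mm short.
- board_near (a point): Middle of the board's near edge face (the flat vertical face to push on, 110 mm wide, 18 mm high), at half its thickness: 64 mm above the bench on the rails, 57 mm when dropped.
- catch (a joint): Swing of the steel catch: 0 = it points to the stand's -x along the guide (open); grows anticlockwise seen from above; 1.57 = points to -y, square across the board, at its stop. Starts at -0.5 (outward) to 0. Stiff (about 1 N at its end), stays where left. Its bar, 60 mm from pivot to end, 12 wide, lies 69 to 81 mm above the bench: 3 mm over the dropped board, blocked by it before that.
- catch_pivot (a point): Upright pivot axis of the catch, at stand x=-5, y=+79 mm, at the underside of its bar, 69 mm above the bench.
- catch_peg (a point): Foot of the black upright peg near the catch's free end, 52 mm from the pivot, on the bar's top, 81 mm above the bench; the peg is 10 mm thick and rises 18 mm above this point.
- cast_center (a point): Centre, half-way up, of the loose buff plaster jaw cast (65 x 77 x 55 mm, 0.18 kg) that stands on the cork pad on the board's farther part. Not to be touched.
- white_bottle: White squeeze bottle with nozzle, 54 mm across, 122 mm high, standing to the right of the stand; origin at the centre of its underside. Leave alone.
- amber_bottle: Amber bottle with white cap, 42 mm across, 91 mm high, standing to the right of the stand; origin at the centre of its underside. Leave alone.
- carton: Small white and blue carton, 43 x 56 x 22 mm, lying to the left of the stand; origin at the centre of its underside. Leave alone.
- wax_pot: Round clear pot of pink wax, 51 mm across, 21 mm high, to the left of the stand; origin at the centre of its underside. Leave alone.
Things that resemble listed ones, but are neither listed nor needed, are in the scene too. Of the things shaped like the board, the plywood one is meant. Leave any purple look-alike of the part that bears cast_center alone.

How it is judged:
By the outcome, as a careful person would: the job done as asked, in the order asked, and still so for the second after the job is handed in, with the robot touching nothing.
It also fails if it takes over 51 s, if anything falls off the work surface, if the arm or the gripper's body presses on something with over 40 N, if the wrist force passes 120 N, or if a joint passes its speed limit or range.

## Working session

There is one attempt and no reset: what is moved stays moved. The work goes in short steps, Python scripts to look and compute and a tool call to move; the robot and the scene stay as the last step left them, time stands still between calls to the robot, and variables do not carry over. Pictures are saved under pics/ and viewed, at most 10 in all, crops included, and the job is handed in when it is done.

Besides the shell and the picture viewer there is one more tool, called after "Call:" by a JSON object that holds its "api" and its "payload". play_rows: Moves the arm, as the interface text tells. Its arguments: {"type":"object","properties":{"deltas":{"type":"array","items":{"type":"array","items":{"type":"number"}}},"newtons":{"type":"number"}},"required":["deltas"]}

```bash
mkdir -p pics; cat > h.py <<'E'
import numpy as np, cv2
from cell import bot, vision
def snap(n,tag):
    p,d=vision.capture(n); c=vision.calibration(n)
    cv2.imwrite(f'pics/{tag}.png',p); np.savez(f'pics/{tag}.npz',p=p,d=d,T=c['world_from_camera'],k=[c['fx'],c['fy'],c['cx'],c['cy']])
def load(tag):
    z=np.load(f'pics/{tag}.npz'); return z['p'],z['d'],z['T'],z['k']
def cloud(tag):
    p,d,T,k=load(tag); v,u=np.mgrid[:d.shape[0],:d.shape[1]]
    P=np.stack([(u-k[2])/k[0]*d,(v-k[3])/k[1]*d,d],-1)@T[:3,:3].T+T[:3,3]; P[d==0]=np.nan
    return P
def ray(tag,u,v,z):
    p,d,T,k=load(tag); r=T[:3,:3]@np.array([(u-k[2])/k[0],(v-k[3])/k[1],1]); o=T[:3,3]
    return o+r*(z-o[2])/r[2]
E
python3 - <<'E'
from h import *
for n in ('scene','top','wrist'): snap(n,n+'0')
a=[cv2.imread(f'pics/{n}0.png') for n in('scene','top')]
cv2.imwrite('pics/m0.png',cv2.resize(np.hstack(a),(800,300)))
print(bot.tips_ahead,bot.get_state()); 
for n in('scene','top'): print(load(n+'0')[2],load(n+'0')[3])
E
```

```text
0.022 {'clock': 0.15, 'joint_pos': array([ 1.14189545e+00,  2.45654924e-01,  1.55873150e+00,  1.74094026e-06,
        1.33871929e+00, -1.74072840e-01]), 'qd': array([ 0.0013188 , -0.00126039, -0.00469119,  0.00193636, -0.0007177 ,
        0.00075866]), 'joint_efforts': array([-7.19909713e-04, -4.29982460e+01, -3.26554477e+01, -1.80768961e-04,
        3.52458068e-03, -3.01787975e-05]), 'eef_pos': array([0.16366043, 0.62864858, 0.25243397]), 'orientation': array([-2.25453549e-04,  1.27069713e-01,  9.91893500e-01, -7.22157613e-04]), 'force': array([ 0.51357508, -0.06119672, -0.22816662]), 'torque': array([-0.01861687,  0.01785496,  0.02398906]), 'finger_force': 0.0, 'finger_gap': 0.0853003433787104}
[[ 0.57137759 -0.57850717  0.58211434  0.06787351]
 [-0.82066067 -0.39703992  0.41094447 -0.18876829]
 [-0.00661169 -0.71252281 -0.7016178   0.69593549]
 [ 0.          0.          0.          1.        ]] [415.77867627 415.77867627 256.01247403 201.15090184]
[[ 0.0038824  -0.98124235  0.19273913  0.39360172]
 [-0.99989693 -0.0064734  -0.01281513  0.18356071]
 [ 0.01382243 -0.19266951 -0.98116635  1.03981723]
 [ 0.          0.          0.          1.        ]] [489.59387247 489.59387247 252.24556422 201.11570423]
```

View pics/top0.png

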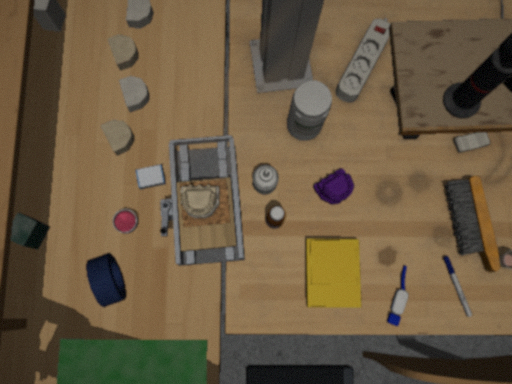

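View pics/scene0.png

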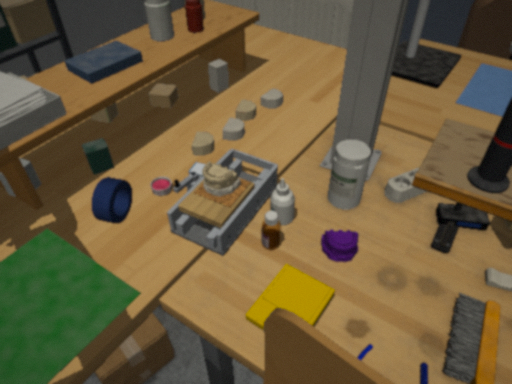

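Top view: the stand spans about (172–243, 137–262), with its open end at the bottom (row ~255). The plywood board with the buff cast sits at (207,215). The catch is at (166,215), the carton at (150,176), the pot at (125,220), and the bottles at (265,178) and (275,213). The look-alikes are the purple cast (335,186), the yellow slab (333,272) and the stray plaster casts at top left. The board meant is the wooden one on the rails. I'll confirm this with a crop and measure.

```bash
python3 - <<'E'
from h import *
p=load('top0')[0]
a=cv2.resize(p[125:275,140:290],(600,600),interpolation=cv2.INTER_CUBIC)
cv2.imwrite('pics/c0.png',a)
P=cloud('top0')
for (u,v) in [(207,240),(207,215),(205,200),(175,245),(241,250),(234,140),(172,145),(166,210),(207,256)]: print((u,v),P[v,u].round(4))
Q=P.reshape(-1,3); m=(Q[:,2]>.058)&(Q[:,2]<.072)&(Q[:,0]>.2)&(Q[:,0]<.6)&(Q[:,1]>.1)&(Q[:,1]<.4)
r=cv2.minAreaRect(Q[m][:,:2].astype(np.float32)*1000); print(r,cv2.boxPoints(r))
E
```

```text
(207, 240) [0.5043 0.2601 0.0744]
(207, 215) [0.5515 0.2598 0.0917]
(205, 200) [0.576  0.262  0.1195]
(175, 245) [0.4948 0.3238 0.0676]
(241, 250) [0.4855 0.1928 0.0683]
(234, 140) [ 0.7362  0.211  -0.0015]
(172, 145) [0.7016 0.3371 0.0676]
(166, 210) [0.5627 0.342  0.0818]
(207, 256) [0.4781 0.2644 0.0104]
((537.2964477539062, 227.277587890625), (140.58831787109375, 252.88414001464844), 4.817074775695801) [[456.63266 347.37012]
 [477.8685   95.37919]
 [617.9602  107.18506]
 [596.72437 359.176  ]]
```

View pics/c0.png

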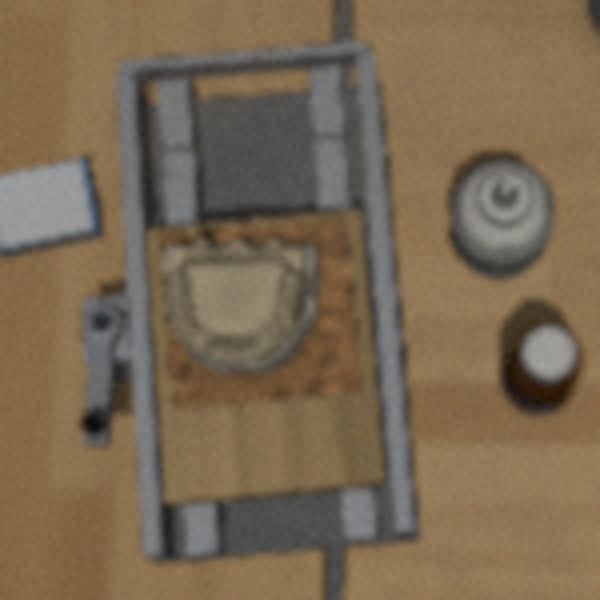

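Confirmed: it is the wooden board on the rails, with its near edge from crop (163,503) to (385,485). The peg is at crop (96,421) and the pivot at (103,320).

```bash
python3 - <<'E'
from h import *
f=lambda u,v,z: ray('top0',140+u/4,125+v/4,z)
C=np.array([f(121,62,.066),f(370,45,.066),f(415,535,.066),f(147,558,.066)])[:,:2]
S=np.array([[.13,.07],[.13,-.07],[-.12,-.07],[-.12,.07]])
print(C)
c=C.mean(0);s=S.mean(0);H=(S-s).T@(C-c);U,_,V=np.linalg.svd(H);R=V.T@U.T;t=c-R@s
yaw=np.arctan2(R[1,0],R[0,0]);print('yaw',yaw,t,(S@R.T+t-C)*1000)
inv=lambda w:R.T@(w[:2]-t)
for n,w in dict(bl=f(163,503,.073),br=f(385,485,.073),peg=f(96,421,.099),pivot=f(103,320,.081)).items(): print(n,w,inv(w))
# depth check
P=cloud('top0').reshape(-1,3); q=(P[:,:2]-t)@R
m=(P[:,2]>.055)&(P[:,2]<.075)&(abs(q[:,0])<.15)&((abs(q[:,1]-.064)<.012)|(abs(q[:,1]+.064)<.012))
print('guide x',np.percentile(q[m][:,0],[1,99]),'y',np.percentile(q[m][:,1],[1,99]),np.median(P[m][:,2]))
m=(P[:,2]>.07)&(abs(q[:,1])<.05)&(abs(q[:,0])<.15); print('board x',np.percentile(q[m][:,0],[.5,2]), np.median(P[m&(P[:,2]<.08)][:,2]))
m=(P[:,2]>.088)&(P[:,2]<.12)&(abs(q[:,1])<.06)&(abs(q[:,0])<.15); print('cast x',np.percentile(q[m][:,0],[1,99]),'y',np.percentile(q[m][:,1],[1,99]))
m=(P[:,2]>.075)&(abs(q[:,0])<.1)&(q[:,1]>.068)&(q[:,1]<.15); print('catch', np.percentile(q[m],[2,98],axis=0), m.sum())
for n,(x,y) in dict(near=(-.09,0),pivot=(-.005,.079)).items(): print(n,R@[x,y]+t)
# obstacles left of the stand
m=(P[:,2]>.008)&(abs(q[:,0])<.2)&(q[:,1]>.10)&(q[:,1]<.25); print(np.histogram2d(q[m][:,0],q[m][:,1],bins=[np.arange(-.2,.21,.04),np.arange(.1,.26,.03)])[0].astype(int))
print(inv(bot.get_state()['eef_pos']))
E
```

```text
[[0.71181325 0.34130505]
 [0.72213223 0.21245233]
 [0.46843688 0.18722027]
 [0.4564847  0.31929389]]
yaw 0.09089703080897162 [0.58473741 0.26461403] [[-3.96655701  4.82034193]
 [-1.57746657 -5.74897736]
 [ 3.14995807 -3.20989355]
 [ 2.39406551  4.13852899]]
bl [0.48297826 0.31135917 0.073     ] [-0.09709591  0.05578903]
br [0.49242755 0.20218913 0.073     ] [-0.0975952  -0.05378804]
peg [0.51995677 0.34146939 0.099     ] [-0.05753689  0.08241835]
pivot [0.57294701 0.34296824 0.081     ] [-0.00462936  0.07910098]
guide x [-0.11867145  0.13177891] y [-0.06583636  0.07337086] 0.06658346760646583
board x [-0.09635334 -0.09437319] 0.07434458234589136
cast x [-0.03620302  0.02502199] y [-0.02682995  0.04575754]
catch [[-0.06449722  0.07251464]
 [ 0.00121332  0.09035833]] 249
near [0.49510895 0.25644455]
pivot [0.57258707 0.34283403]
[[  0   0 181 273  14]
 [  0   0 187 433 114]
 [  0   0   1 313  95]
 [  0   0  22   0   0]
 [  0  71 267  84   0]
 [  0   0  41   1   0]
 [195 111   0   0   0]
 [ 90  39   0   0   0]
 [  0  28 212  53   0]
 [  0  52 232 177   0]]
[-0.38629453  0.40075368]
```

Measured in the stand frame:
- The stand's yaw is 0.091.
- The board's near face is at x=-0.096, so it is 61 mm short of the notch. Its top is at z=0.074, which matches the 73 mm expected.
- The peg is 53 mm from the pivot, so the catch angle is about -0.06.

I'll now turn the tool square to the stand and move over the open end.

Call:
{"api": "play_rows", "payload": {"deltas": [[0.05,0,0,0,0,0,-0.173],[0.05,0,0,0,0,0,-0.173],[0.05,-0.026,-0.04,0,0,0,0],[0.05,-0.026,-0.04,0,0,0,0],[0.05,-0.026,-0.04,0,0,0,0],[0.05,-0.026,-0.04,0,0,0,0],[0.05,-0.026,-0.04,0,0,0,0],[0.05,-0.026,-0.04,0,0,0,0],[0.05,-0.026,-0.04,0,0,0,0],[0.05,-0.026,-0.04,0,0,0,0],[0.05,-0.026,-0.04,0,0,0,0],[0.05,-0.025,-0.04,0,0,0,0]], "newtons": 40}}

```text
clock: 1.65
eef_pos: [0.4588, 0.2529, 0.2531]
orientation: [-0.0, -0.046, 0.999, 0.0]
force: [0.2, 0.2, -0.3]
finger_gap: 0.05
finger_force: 0.0
```

```bash
cat >> h.py <<'E'
YAW=.0909; t=np.array([.5847,.2646]); R=np.array([[np.cos(YAW),-np.sin(YAW)],[np.sin(YAW),np.cos(YAW)]])
def st():
    s=bot.get_state(); w,x,y,z=s['orientation']
    ty=np.array([2*(x*y-w*z),1-2*(x*x+z*z),2*(y*z+w*x)])  # tool y
    print('t',s['clock'],'stand xy',(R.T@(s['eef_pos'][:2]-t)).round(4),'z',s['eef_pos'][2].round(4),'yaw of tool y rel stand',round(np.arctan2(-ty[0],ty[1])-YAW,4),'tilt',ty[2].round(4),'F',(R.T@s['force'][:2]).round(2),s['force'][2].round(2),'gap',round(s['finger_gap'],4),s['joint_pos'].round(2))
E
python3 - <<'E'
from h import *
st(); snap('wrist','w1'); st()
cv2.imwrite('pics/w1v.png',cv2.imread('pics/w1.png'))
E
```

```text
t 1.65 stand xy [-0.1264 -0.0003] z 0.2531 yaw of tool y rel stand 0.0002 tilt 0.0 F [0.21 0.13] -0.35 gap 0.05 [ 0.29 -0.05  1.88  0.    1.32 -1.37]
t 1.7 stand xy [-0.1239 -0.004 ] z 0.2532 yaw of tool y rel stand -0.0038 tilt -0.0028 F [ 2.46 -3.5 ] 0.89 gap 0.05 [ 0.28 -0.05  1.88 -0.    1.32 -1.38]
```

View pics/w1.png

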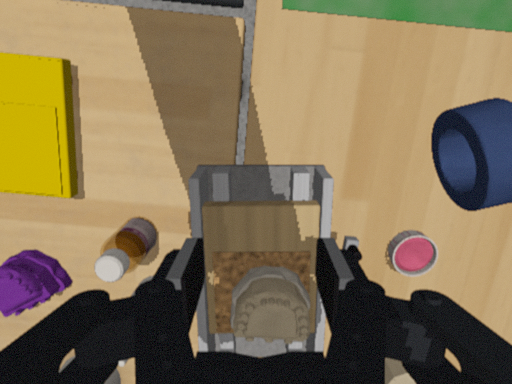

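The wrist view shows the stand square to the tool. The board's near edge lies along row ~204 (cols 203–320), the cast is upright and the catch is beside it at (350,245). Next I descend behind the near edge.

Call:
{"api": "play_rows", "payload": {"deltas": [[0.05,0,0,0,0,0,0],[0.05,0,0,0.04,0,0,0],[0.05,0,0,0.045,0,0,0],[0.05,0,0,0.045,0,0,0],[0.05,0,0,0.03,0,0,0],[0.05,0,0,0.015,0,0,0],[0.05,0,0,0.003,0,0,0],[0.05,0,0,0,0,0,0],[0.05,0,0,0,0,0,0]]}}

```text
clock: 2.82
eef_pos: [0.4591, 0.2547, 0.0766]
orientation: [0.001, -0.046, 0.999, 0.0]
force: [0.2, -0.0, -0.9]
finger_gap: 0.0498
finger_force: 0.0
```

```bash
python3 - <<'E'
from h import *
st(); snap('scene','s2'); snap('wrist','w2')
a=cv2.resize(load('s2')[0][130:270,140:320],(720,560),interpolation=cv2.INTER_CUBIC); cv2.imwrite('pics/c2.png',a)
E
```

```text
t 2.825 stand xy [-0.126   0.0015] z 0.0766 yaw of tool y rel stand 0.0004 tilt 0.0005 F [ 0.16 -0.03] -0.87 gap 0.0498 [ 0.29  0.19  1.98  0.    0.97 -1.37]
```

View pics/c2.png

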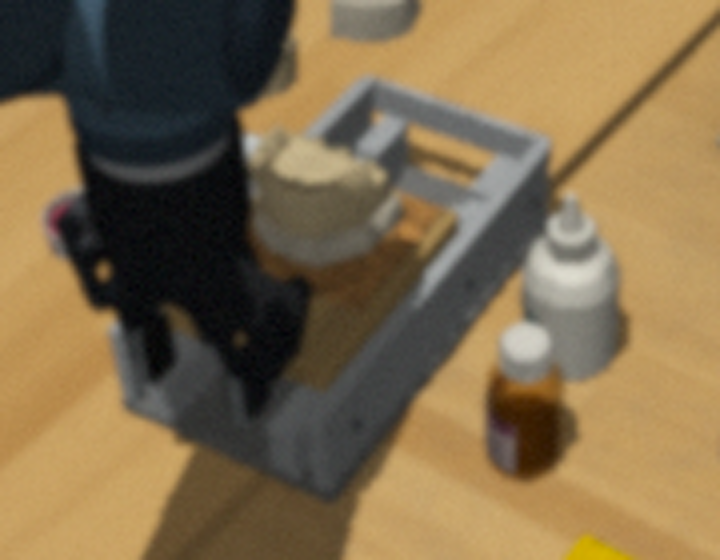

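The fingers are inside the open end, behind the board, at crop (150–270, 330–410), with the cast untouched. I'll narrow the opening so the finger linkage passes well clear of the catch peg, then push in small steps.

Call:
{"api": "play_rows", "payload": {"deltas": [[0.015,0,-0.001,0.001,0,0,0],[0.015,0,0,0.001,0,0,0],[0.015,0,0,0,0,0,0],[0.015,-0.006,0,0,0,0,0],[0.015,-0.006,0,0,0,0,0],[0.015,-0.003,0,0,0,0,0],[0.015,-0.003,0,0,0,0,0],[0.015,-0.004,0,0,0,0,0],[0.015,-0.004,0,0,0,0,0],[0.015,-0.004,0,0,0,0,0],[0.015,-0.004,0,0,0,0,0],[0.015,-0.004,0,0,0,0,0]]}}

```text
clock: 4.42
eef_pos: [0.4948, 0.2567, 0.0731]
orientation: [-0.002, -0.046, 0.999, -0.0]
force: [-6.6, -0.8, 4.9]
finger_gap: 0.0148
finger_force: 3.2
```

```bash
python3 - <<'E'
from h import *
st()
E
```

```text
t 4.425 stand xy [-0.0903  0.0003] z 0.0731 yaw of tool y rel stand 0.0006 tilt -0.0004 F [-6.6  -0.19] 4.93 gap 0.0148 [ 0.28  0.27  1.89  0.    0.98 -1.39]
```

Contact made; the board slides at 6.6 N. I'll continue the push.

Call:
{"api": "play_rows", "payload": {"deltas": [[0.015,-0.004,0,0,0,0,0],[0.015,-0.004,0,0,0,0,0],[0.015,-0.004,0,0,0,0,0],[0.015,-0.004,0,0,0,0,0],[0.015,-0.004,0,0,0,0,0],[0.015,-0.004,0,0,0,0,0],[0.015,-0.004,0,0,0,0,0],[0.015,-0.004,0,0,0,0,0],[0.015,-0.003,0,0,0,0,0]]}}

```text
clock: 5.55
eef_pos: [0.5297, 0.26, 0.0731]
orientation: [-0.002, -0.046, 0.999, -0.0]
force: [-6.9, -1.3, 5.3]
finger_gap: 0.0153
finger_force: 3.2
```

```bash
python3 - <<'E'
from h import *
st(); snap('scene','s3'); snap('wrist','w3')
a=cv2.resize(load('s3')[0][130:270,140:320],(540,420),interpolation=cv2.INTER_CUBIC); cv2.imwrite('pics/c3.png',a)
E
```

```text
t 5.55 stand xy [-0.0552  0.0004] z 0.0731 yaw of tool y rel stand 0.0005 tilt -0.0003 F [-7.01 -0.64] 5.34 gap 0.0153 [ 0.26  0.34  1.81  0.    1.   -1.4 ]
```

View pics/c3.png

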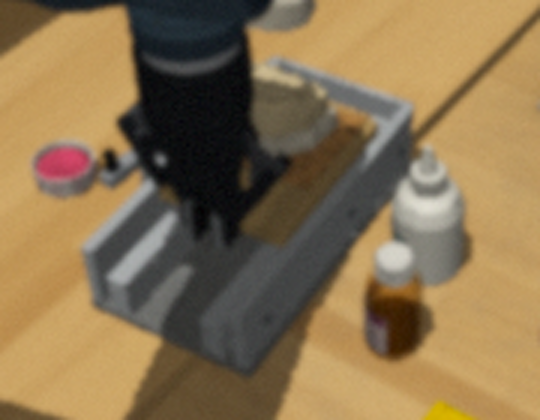

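The board is most of the way in, the cast is standing and the peg at crop (110,160) is clear. Now the last stretch, in finer steps.

Call:
{"api": "play_rows", "payload": {"deltas": [[0.015,-0.003,0,0,0,0,0],[0.015,-0.003,0,0,0,0,0],[0.015,-0.002,0,0,0,0,0],[0.015,0,0,0,0,0,0]]}}

```text
clock: 6.15
eef_pos: [0.5389, 0.2606, 0.0731]
orientation: [-0.0, -0.046, 0.999, -0.0]
force: [-2.2, 0.1, 0.7]
finger_gap: 0.015
finger_force: 1.2
```

```bash
python3 - <<'E'
from h import *
st()
E
```

```text
t 6.15 stand xy [-0.046   0.0002] z 0.0731 yaw of tool y rel stand 0.0002 tilt -0.0001 F [-2.21  0.31] 0.74 gap 0.015 [ 0.26  0.35  1.79  0.    1.   -1.4 ]
```

Call:
{"api": "play_rows", "payload": {"deltas": [[0.015,-0.002,0,0,0,0,0],[0.015,-0.001,0,0,0,0,0]]}}

```text
clock: 6.4
eef_pos: [0.5415, 0.2608, 0.0731]
orientation: [-0.001, -0.046, 0.999, -0.0]
force: [-6.6, -0.6, 3.1]
finger_gap: 0.0149
finger_force: 3.4
```

```bash
python3 - <<'E'
from h import *
st()
for n in('scene','top','wrist'):
    snap(n,n+'4'); P=cloud(n+'4').reshape(-1,3); q=(P[:,:2]-t)@R
    for y0 in(-.05,0,.05):
        m=(q[:,0]>-.03)&(q[:,0]<.12)&(abs(q[:,1]-y0)<.005)&(P[:,2]>.05)&(P[:,2]<.085)
        if m.sum()>3: print(n,y0,m.sum(),np.percentile(P[m][:,2],[10,50,90]).round(4),np.percentile(q[m][:,0],[2,98]).round(3))
E
```

```text
t 6.4 stand xy [-0.0434  0.0002] z 0.0731 yaw of tool y rel stand 0.0003 tilt -0.0002 F [-6.66 -0.03] 3.06 gap 0.0149 [ 0.26  0.36  1.78  0.    1.   -1.4 ]
scene -0.05 199 [0.0628 0.0645 0.0668] [-0.028  0.101]
scene 0 19 [0.0632 0.0647 0.084 ] [-0.001  0.031]
top -0.05 92 [0.0636 0.0662 0.0687] [0.061 0.106]
top 0 29 [0.0667 0.0687 0.0711] [0.087 0.106]
top 0.05 90 [0.0642 0.067  0.0694] [0.057 0.105]
wrist -0.05 10 [0.0658 0.0663 0.067 ] [0.009 0.013]
wrist 0 1286 [0.0656 0.0663 0.067 ] [-0.029 -0.002]
wrist 0.05 9 [0.0661 0.0666 0.0667] [0.01  0.013]
```

The board top reads 66 mm (was 74) and its far edge is at stand x=0.105, so the origin is at 0.035: it has dropped in. I'll back off, lift, move outside the catch peg and turn the tool a quarter turn. One tool side will then follow the peg round its arc.

Call:
{"api": "play_rows", "payload": {"deltas": [[0.015,0.01,0,0,0,0,0],[0.015,0.01,0,0,0,0,0],[0.0,0,0,-0.03,0,0,0],[0.0,0,0,-0.03,0,0,0],[0.0,0,0,-0.03,0,0,0],[0.0,0,0.038,0,0,0,0],[0.0,-0.004,0.038,0,0,0,0],[0.0,-0.004,0.037,0,0,0,0],[0,0,0,0,0,0,0.17],[0,0,0,0,0,0,0.175],[0,0,0,0,0,0,0.175],[0,0,0,0,0,0,0.175]]}}

```text
clock: 8.05
eef_pos: [0.5194, 0.3724, 0.1634]
orientation: [0.0, 0.3, 0.954, 0.0]
force: [0.4, -0.3, -0.1]
finger_gap: -0.0001
finger_force: 0.0
```

Call:
{"api": "play_rows", "payload": {"deltas": [[0,0,0,0,0,0,0.175],[0,0,0,0,0,0,0.175],[0,0,0,0,0,0,0.175],[0,0,0,0,0,0,0.175],[0,0,0,0,0,0,0.176],[0,0,0,0,0,0,0]]}}

```text
clock: 8.8
eef_pos: [0.5195, 0.3723, 0.1634]
orientation: [0.0, 0.673, 0.739, 0.0]
force: [0.3, -0.7, 0.4]
finger_gap: -0.0001
finger_force: 0.0
```

```bash
python3 - <<'E'
from h import *
st()
for n in ('top','scene','wrist'): snap(n,n+'5')
a=np.hstack([cv2.resize(load(n+'5')[0],(400,300)) for n in('scene','wrist')]);
b=np.hstack([cv2.resize(load('top5')[0][125:275,100:300],(400,300)),cv2.resize(load('scene5')[0][130:260,140:313],(400,300))])
cv2.imwrite('pics/c5.png',np.vstack([a,b]))
E
```

```text
t 8.8 stand xy [-0.0552  0.1132] z 0.1634 yaw of tool y rel stand -1.5686 tilt 0.0007 F [ 0.2  -0.76] 0.43 gap -0.0001 [ 0.44  0.31  1.65 -0.    1.18  0.35]
```

View pics/c5.png

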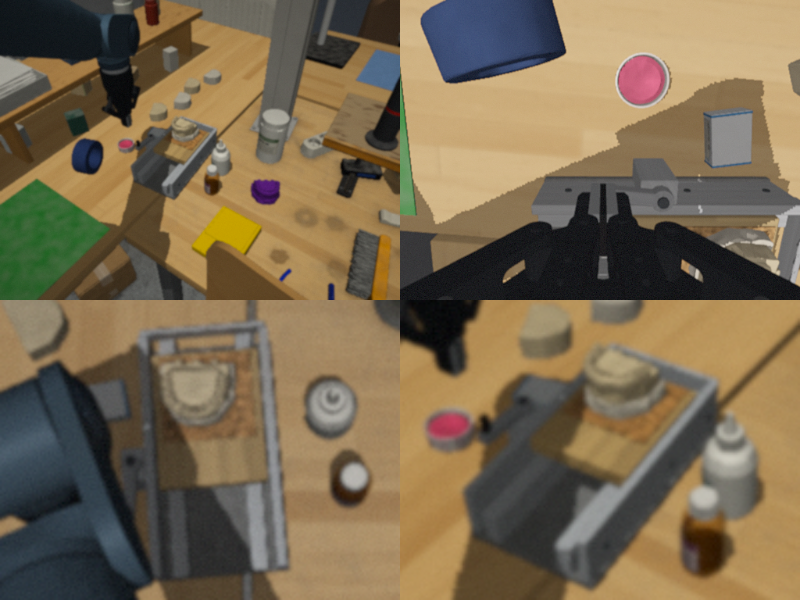

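Board seated with its far part against the stop, cast upright, catch still open and clear of the tool. I'll lower beside the peg, come up to it, then swing about the pivot.

Call:
{"api": "play_rows", "payload": {"deltas": [[0,0,0,0.025,0,0,0],[0,0,0,0.025,0,0,0],[0,0,0,0.006,0,0,0],[0,0,0,0,0,0,0],[0,-0.006,0,0,0,0,0],[0,-0.006,0,0,0,0,0],[0,-0.006,0,0,0,0,0],[0,-0.0063,-0.0015,0,0,0,-0.12],[0,-0.0063,-0.0015,0,0,0,-0.12],[0,-0.0063,-0.0015,0,0,0,-0.12]]}}

```text
clock: 10.2
eef_pos: [0.5213, 0.3349, 0.1079]
orientation: [0.0, 0.529, 0.848, 0.001]
force: [0.2, 2.1, -0.9]
finger_gap: 0.0001
finger_force: 0.6
```

```bash
python3 - <<'E'
from h import *
st(); s=bot.get_state(); q=R.T@(s['eef_pos'][:2]-t); 
w,x,y,z=s['orientation']; th=np.pi/2+np.arctan2(-(2*(x*y-w*z)),1-2*(x*x+z*z))-YAW
T=np.array([np.sin(th),-np.cos(th)]); print('theta',th,'ideal TCP',np.array([-.005,.079])+.052*np.array([-np.cos(th),-np.sin(th)])-.016*T)
snap('scene','s6'); a=cv2.resize(load('s6')[0][120:250,130:303],(640,480),interpolation=cv2.INTER_CUBIC); cv2.imwrite('pics/c6.png',a)
E
```

```text
t 10.2 stand xy [-0.0568  0.0758] z 0.1079 yaw of tool y rel stand -1.2068 tilt 0.0016 F [0.38 2.03] -0.92 gap 0.0001 [ 0.39  0.34  1.73  0.    1.07 -0.07]
theta 0.3639931307289779 ideal TCP [-0.05928924  0.07543928]
```

View pics/c6.png

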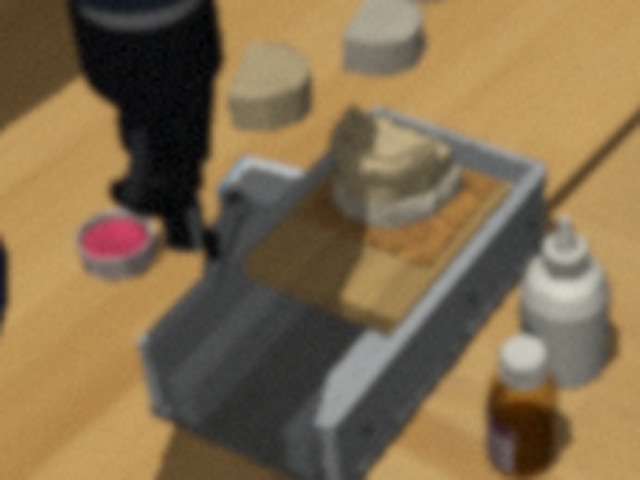

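The fingertips push the peg at crop (210,240) with 2 N and the catch is swinging. I'll continue round.

Call:
{"api": "play_rows", "payload": {"deltas": [[0,-0.0063,-0.0015,0,0,0,-0.12],[0,-0.0063,-0.0015,0,0,0,-0.12],[0,-0.0063,-0.0015,0,0,0,-0.12],[0,-0.0063,-0.0015,0,0,0,-0.12],[0,-0.0063,-0.0015,0,0,0,-0.12],[0,-0.0063,-0.0015,0,0,0,-0.12],[0,-0.0063,-0.0015,0,0,0,-0.12],[0,-0.0063,-0.0015,0,0,0,-0.12],[0,-0.0063,-0.0015,0,0,0,-0.12]]}}

```text
clock: 11.38
eef_pos: [0.5564, 0.2924, 0.1073]
orientation: [-0.0, 0.019, 1.0, 0.0]
force: [-1.4, 1.3, 0.6]
finger_gap: 0.0003
finger_force: 0.6
```

```bash
python3 - <<'E'
from h import *
st()
E
```

```text
t 11.375 stand xy [-0.0257  0.0302] z 0.1073 yaw of tool y rel stand -0.1286 tilt 0.0001 F [-1.23  1.45] 0.59 gap 0.0003 [ 0.3   0.36  1.7   0.    1.08 -1.23]
```

Call:
{"api": "play_rows", "payload": {"deltas": [[0,-0.0063,-0.0015,0,0,0,-0.12],[0,-0.001,0,0,0,0,0],[0,0,0,0,0,0,0]]}}

```text
clock: 11.75
eef_pos: [0.5619, 0.2908, 0.107]
orientation: [-0.003, -0.039, 0.999, -0.0]
force: [-7.0, 0.1, 3.8]
finger_gap: -0.0001
finger_force: 3.6
```

```bash
python3 - <<'E'
from h import *
st()
E
```

```text
t 11.75 stand xy [-0.0204  0.0281] z 0.107 yaw of tool y rel stand -0.0123 tilt -0.0004 F [-6.93  0.75] 3.85 gap -0.0001 [ 0.3   0.37  1.69  0.    1.09 -1.35]
```

At x=-0.020 the force rose to 7 N, so the catch is at its stop. One more small nudge to be sure, then straight back and up.

Call:
{"api": "play_rows", "payload": {"deltas": [[0,-0.001,0,0,0,0,0],[0,0,0,0,0,0,0],[0,0.01,0,0,0,0,0],[0,0.01,0,0,0,0,0],[0,0,0,-0.03,0,0,0],[0,0,0,-0.04,0,0,0],[0,0,0,-0.04,0,0,0],[0,0.04,0.02,-0.02,0,0,0],[0,0.04,0.02,0,0,0,0],[0,0.02,0.02,0,0,0,0],[0,0,0,0,0,0,0]]}}

```text
clock: 13.12
eef_pos: [0.4388, 0.3418, 0.2374]
orientation: [0.0, -0.041, 0.999, 0.0]
force: [0.3, 0.3, 0.0]
finger_gap: -0.0004
finger_force: 0.0
```

```bash
python3 - <<'E'
from h import *
st()
for n in ('top','scene','wrist'): snap(n,n+'7')
a=np.hstack([cv2.resize(load('scene7')[0][120:270,130:330],(400,300)),cv2.resize(load('wrist7')[0],(400,300))])
b=np.hstack([cv2.resize(load('top7')[0][125:275,100:300],(400,300)),cv2.resize(load('scene7')[0],(400,300))])
cv2.imwrite('pics/c7.png',np.vstack([a,b]))
P=cloud('scene7').reshape(-1,3); q=(P[:,:2]-t)@R
m=(P[:,2]>.074)&(P[:,2]<.11)&(abs(q[:,0]+.005)<.02)&(q[:,1]>.01)&(q[:,1]<.09); 
for lo in(.015,.03,.045,.06,.075):
    k=m&(q[:,1]>lo)&(q[:,1]<lo+.015); print(lo,k.sum(),np.median(q[k][:,0]) if k.any() else 0, np.median(P[k][:,2]) if k.any() else 0)
E
```

```text
t 13.125 stand xy [-0.1383  0.0901] z 0.2374 yaw of tool y rel stand -0.0086 tilt 0.0 F [0.28 0.31] 0.03 gap -0.0004 [ 0.46  0.04  1.81 -0.    1.29 -1.2 ]
0.015 58 -0.009540141602767338 0.08456459598250765
0.03 31 -0.010311159444839488 0.07849839936482572
0.045 30 -0.010264859269335267 0.07842556168943682
0.06 41 -0.009158088251420966 0.07896675682516374
0.075 20 -0.010026166538095613 0.07909874466702749
```

View pics/c7.png

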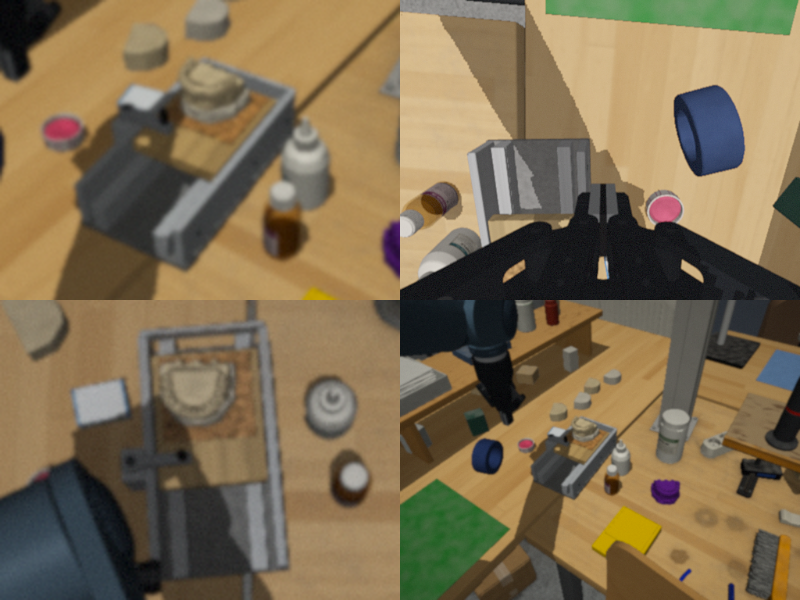

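The catch lies square across the board: its x stays constant along its length, to 1 mm. The board is seated, the cast is standing, the other things are in place and the arm is clear, so I'm handing in.

```bash
python3 -c "
from cell import bot
print(bot.hand_in())"
```

```text
the job is handed in; nothing more can be done
None
```

The board dropped into its notches, the catch was swung across it to its stop, the cast stayed standing, and the job was handed in with the arm clear after about 13 s of the 51 s; no verdict came back.

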